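Turn the ladle round, clear the dates into their bowl and clip it shut

TASK

Put the last two dates away: lift the small ladle out of the cutlery holder, where only its cup is free to grip, lay it upright on the bare table and let go, then take it again by the handle and with it sweep both dates along the serving board into the open green bowl, never touching the dates with the fingers. Lay the ladle upright on the table again, swing the bowl's lid fully shut and then press its steel clip fully down; leave the glass cups, the saucers and the jug where they are.

Things in the scene. Friction and masses are not known exactly. Their poses are not given: they have to be found in the camera images.
- ladle: Small steel ladle, 130 g: round open cup (60 mm wide, 34 mm high), level handle bar 14 mm wide, 26 to 34 mm above the cup's underside, ending in a tail turned down to that underside, so it rests level on cup and tail. Origin: centre of the cup's underside; x runs along the handle to the tail (end at 167 mm), z up; centre of mass about 32 mm along x. Starts in the holder, cup sticking out.
- ladle_tail (a point): The far end of the ladle's handle: 164 mm along x from the cup's axis and 30 mm above the cup's underside.
- holder: Fixed walnut cutlery holder: a foot 4 mm thick, 90 mm wide (y), from x = -170 to +80 mm; on it from x = -73 to +79 mm four walls up to 50 mm high form three slots 22 mm wide (too narrow for fingers), open at -x. Origin: underside, midway between the side walls; z up. The ladle's cup stands on the foot near x = -128 mm, its handle in the middle slot.
- bowl: Fixed square date bowl of green ceramic with rounded corners, 110 mm (x) by 130 mm (y), 55 mm high, walls 6 mm, open on top. Origin: centre of its underside; x points from the clip side (robot's side) to the hinge side, z up.
- lid (a joint): Opening angle of the bowl's lid, rad: 0 = shut flat on the rim, 1.57 = upright, grows as it opens (at most 2.0). The lid is a ceramic plate 112 mm long, 134 mm wide, 10 mm thick, 220 g, hinged on the bowl's +x rim. The stiff hinge holds it wherever it is left; about 4 N near its free edge moves it.
- lid_hinge (a point): Middle of the lid's hinge line, which runs along the bowl's y axis: at bowl x = +55 mm and 55 mm high, on the level of the underside of the shut lid.
- lid_front (a point): Middle of the lid's free edge, 112 mm from the hinge line, half-way through its thickness.
- clip (a joint): Angle of the steel clip on the lid's free edge, relative to the lid, rad: 0 = fully down (with the lid shut it hangs flat against the bowl's front wall), 1.57 = sticking straight out in the plane of the lid. Light friction (about 1 N at its tip) holds it where it is left.
- clip_pivot (a point): Middle of the clip's hinge line (parallel to the lid's) on the lid's free edge; with the lid shut it lies at bowl x = -59.5 mm, 59 mm high. The clip is a plate 44 mm wide along the hinge line, 25 mm long and 6 mm thick at its rolled lip.
- board: Fixed footed light-wood serving board, one end against the bowl's +y side, axes parallel to the bowl's: 210 mm long (y), 92 mm wide (x), top 62 mm above the table (7 mm above the bowl's rim). Rails 10 mm high along both long sides leave 76 mm between them; both ends are open. Origin: centre of its underside, at table level. The end at y = -105 mm is 3 to 5 mm off the bowl's wall.
- date_a: A firm dried date, 42 mm long (its x), 23 mm thick, 22 g, lying on the board in its half nearer the bowl. Origin: middle of its underside.
- date_b: The other date, of the same size, lying near the middle of the board. Origin: middle of its underside.
- cup_a: Gold-rimmed glass cup, 60 mm wide, 56 mm high, loose, near the robot on its left; leave it alone. Origin: centre of its underside.
- cup_b: The other glass cup, of the same size, loose, behind the bowl; leave it alone. Origin: centre of its underside.
- saucers: Stack of five white saucers, 120 mm wide, 39 mm high, loose, behind the bowl; leave it alone. Origin: centre of its underside.
- jug: Small steel milk jug, 76 mm wide, 91 mm high, handle to its +y, loose, behind the bowl; leave it alone. Origin: centre of its underside.
Not all that is in view belongs to the job. Leave any purple look-alike of the bowl alone. What is shaped like the date_b but yellow is not meant.

How it is judged:
By the outcome, as a careful person would: the job done as asked, in the order asked, and still so for the second after the job is handed in, with the robot touching nothing.
It also fails if it takes over 70 s, if anything falls off the work surface, if the arm or the gripper's body presses on something with over 40 N, if the wrist force passes 120 N, or if a joint passes its speed limit or range.

ROBOT

A 6-joint arm with a two-finger parallel gripper is mounted at the origin on the work surface. World frame = base frame: x ahead of the robot, y to its left, z up, the work surface at z = 0. Lengths are in mm, angles in rad, forces in N, time in s.
With the tool pointing down it reaches from about 275 to 850 mm from the base axis. Payload 19 kg.
Tool frame: the origin (TCP) lies at the very end of the fingers, on their centre line; the grasp point (between the pads) lies 19 mm behind it; z points along the fingers, y is the line along which they close (so a half turn about z gives the same grasp; the last joint's range is limited). The gripper opens to 85 mm and grips with 20 to 120 N. Pads are 22 mm wide; open, the fingers measure 114 mm over their backs; the gripper's body (76 mm by 85 mm) begins 54 mm behind the grasp point. The pads swing forward as they close: fully open they stand 13 mm farther back than shut.
Start: joints at [-1.315, 0.15, 1.437, -0, 1.554, -0.134], TCP at [218.474, -531.845, 231.267] pointing down, gripper open.
Joint ranges: [-2.8, 2.8], [-0.68, 2.1], [0.12, 2.68], [-1.39, 4.53], [0.16, 2.79], [-2.81, 2.81]. Speed limits (rad/s): [1.89, 1.89, 2.22, 3.01, 3.01, 3.01].

INTERFACE

Orientations are given as a unit quaternion [w, x, y, z].
In Python, from plant import observe, capture, hand_in, recognise gives the robot as it stands.
- The arm moves only by the tool apply_moves, never from a script. Its argument "rows" is a list of rows, each a list of 3 entries, a list of its own where there are three numbers: the shift along the tool's x, y, z in units of 30 mm (1.0 is 30 mm), then the turn, a rotation vector about the tool's x, y, z in units of 8 degrees (1.0 is 8 degrees), then the finger opening in mm, from 0 to 85.4. In form: [[[dx, dy, dz], [rx, ry, rz], claw], ...]. A call has 1 to 20 rows; each row shifts and turns the commanded pose from where the row before left it, along the tool's axes as they then stand; what a row does not reach is not made up. A row lasts 1/8 s, in which the tool goes at most 62.5 mm and 10.7 degrees, less where a joint would pass 70% of its speed; a pose out of reach is approached as far as the arm can. A call is refused whole if a number of a shift passes 1 or a number of a turn 1, either way. A call with a gripper value outside its range is refused whole. The fingers move at their own pace and stop on an object; "force" is the grip in N (left out, the last holds). Time passes only in rows, so rows that do not move let the fingers close. It gives the time, the measured TCP pose, the force, the opening and the grip force at its end, in the units of the state.
- observe(): the state, without advancing time (a new reading comes with each control period).
- capture(name): name is "scene" or "side" or "wrist"; returns a dict with "frame" (384x512x3 uint8, red, green, blue), "z_map" (384x512 float32, mm along the optical axis (not along the pixel's ray), 0 where there is no reading), "intrinsics" (3x3 intrinsics, pixels), "origin" and "rotation" of the camera in the world. Camera axes: x right, y down, z forward; pixel columns grow to the right and rows downward; lengths in mm; the calibration is good to about 2 mm. A picture is of the moment at which its call begins.
- hand_in(): hands the job in; it is judged then, once.
Trained networks look in the newest picture that a camera, given by its name, has taken for a name from the list of things; names that differ only in an ending like _2 or _b are one class to them, and where a whole thing is asked for, a point or a joint stands for the part that bears it (a point fixed in the world has none). Each returns a list of dicts, best first, with "score" (0 to 1); they miss things now and then, are a little off and sometimes report something else, mostly with a low value. They report only what shows in the picture. A call takes as long as a camera call. They do not tell look-alikes from the thing itself.
- recognise(name, camera): "position" ([x, y, z] in mm, in world coordinates, good to about 4 mm: the middle of the surface that is visible of it).
The state is a dict: "clock": time; "joint_positions": joint angles; "joint_velocities": joint speeds; "tau": joint torques, N m; "eef_pos": TCP position; "tool_rot": TCP orientation; "wrist_force": force on the tool from outside, world axes, zero at the start; "torque": the same for the moment, N m; "gripper_width": opening from 0.0 (shut) to 1.0 (fully open); "grasp_force": force on a finger pad.
Only numpy, scipy, OpenCV 4.12 (cv2) and the standard library are available. Lean on these libraries where they do the work, as an engineer would, in place of code of your own. Each camera call takes 0.05 s, during which the arm holds its last target. There are 200 camera calls.

## Working session

There is one attempt and no reset: what is moved stays moved. The work goes in short steps, Python scripts to look and compute and a tool call to move; the robot and the scene stay as the last step left them, time stands still between calls to the robot, and variables do not carry over. Pictures are saved under pics/ and viewed, at most 10 in all, crops included, and the job is handed in when it is done.

Besides the shell and the picture viewer there is one more tool, called after ">>>" as name([rows], argument=value, ...), one row to a line, values as JSON. apply_moves: Moves the arm, as the interface text tells. Its arguments: {"type":"object","properties":{"rows":{"type":"array"},"force":{"type":"number"}},"required":["rows"]}

```bash
ls; mkdir -p pics; cat > h.py <<'E'
import numpy as np, cv2
from plant import observe, capture, hand_in, recognise
def save(c,name): cv2.imwrite('pics/'+name, c['frame'][:,:,::-1])
def cloud(c):
    z=c['z_map'].astype(float); K=np.array(c['intrinsics']); v,u=np.mgrid[:z.shape[0],:z.shape[1]]
    p=np.stack([(u-K[0,2])/K[0,0]*z,(v-K[1,2])/K[1,1]*z,z],-1)
    w=p@np.array(c['rotation']).T+np.array(c['origin']); w[z==0]=np.nan
    return w
E
python3 - <<'E'
from h import *
import pickle
ims={}
for n in ['scene','side']:
    c=capture(n); ims[n]=c
    for t in ['ladle','holder','bowl','lid','clip','board','date_a','cup_a','saucers','jug']:
        print(n,t,[(np.round(r['position']).tolist(),round(r['score'],2)) for r in recognise(t,n)][:4])
pickle.dump(ims,open('ims.pkl','wb'))
cv2.imwrite('pics/a.png',np.hstack([cv2.resize(ims['scene']['frame'],(800,600))])[:,:,::-1])
cv2.imwrite('pics/b.png',cv2.resize(ims['side']['frame'],(800,600))[:,:,::-1])
print(observe())
E
```

```text
pics
scene ladle [([456.0, -329.0, 30.0], 0.9), ([639.0, -150.0, 87.0], 0.58)]
scene holder [([562.0, -347.0, 36.0], 0.63)]
scene bowl [([255.0, -364.0, 63.0], 0.94), ([329.0, 151.0, 63.0], 0.68), ([638.0, -152.0, 91.0], 0.66), ([569.0, 17.0, 62.0], 0.27)]
scene lid [([642.0, -152.0, 130.0], 0.77), ([236.0, -374.0, 64.0], 0.77), ([314.0, 148.0, 66.0], 0.56)]
scene clip [([631.0, -156.0, 184.0], 0.69)]
scene board [([566.0, 16.0, 63.0], 0.94), ([637.0, -152.0, 94.0], 0.46)]
scene date_a [([615.0, 179.0, 20.0], 0.57), ([563.0, 31.0, 80.0], 0.53), ([566.0, -43.0, 80.0], 0.48)]
scene cup_a [([748.0, 26.0, 26.0], 0.97), ([397.0, 315.0, 36.0], 0.75)]
scene saucers [([774.0, -186.0, 34.0], 0.95)]
scene jug [([770.0, 237.0, 90.0], 0.95)]
side ladle [([450.0, -312.0, 28.0], 0.84)]
side holder [([544.0, -339.0, 39.0], 0.58)]
side bowl [([298.0, 178.0, 68.0], 0.84), ([622.0, -180.0, 52.0], 0.66), ([558.0, -36.0, 81.0], 0.41)]
side lid [([632.0, -131.0, 125.0], 0.84), ([299.0, 153.0, 59.0], 0.67)]
side clip [([629.0, -150.0, 185.0], 0.43)]
side board [([551.0, 62.0, 58.0], 0.86), ([622.0, -187.0
[... 321 characters left out ...]
501338e+00,  1.50489971e-01,  1.43743350e+00,  2.37958280e-05,
        1.55378878e+00, -1.34014788e-01]), 'joint_velocities': array([-4.06355051e-04,  3.20119282e-04,  2.59687948e-04,  1.51954775e-03,
        3.71141411e-04,  5.14592449e-05]), 'tau': array([-1.66018806e-03, -7.12822652e+01, -5.71046913e+01, -1.27785170e-04,
        1.39228323e-03,  6.88722798e-05]), 'eef_pos': array([ 218.47161283, -531.83597606,  231.25558876]), 'tool_rot': array([-6.04111251e-05,  9.81067298e-01,  1.93667118e-01,  8.23563684e-06]), 'wrist_force': array([ 0.34401248,  0.31890075, -0.17025177]), 'torque': array([-0.00532236, -0.02354249, -0.02981284]), 'grasp_force': 0.0, 'gripper_width': 1.0002688656042396}
```

View pics/a.png

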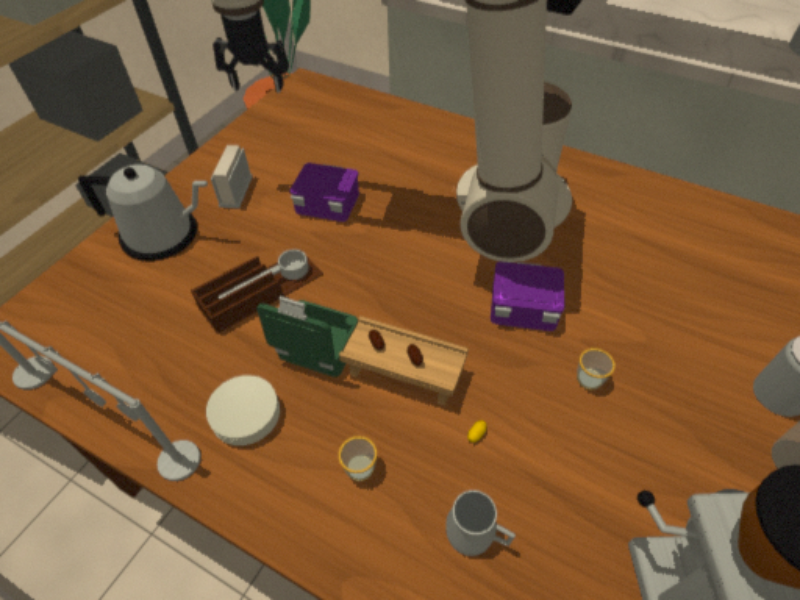

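View pics/b.png

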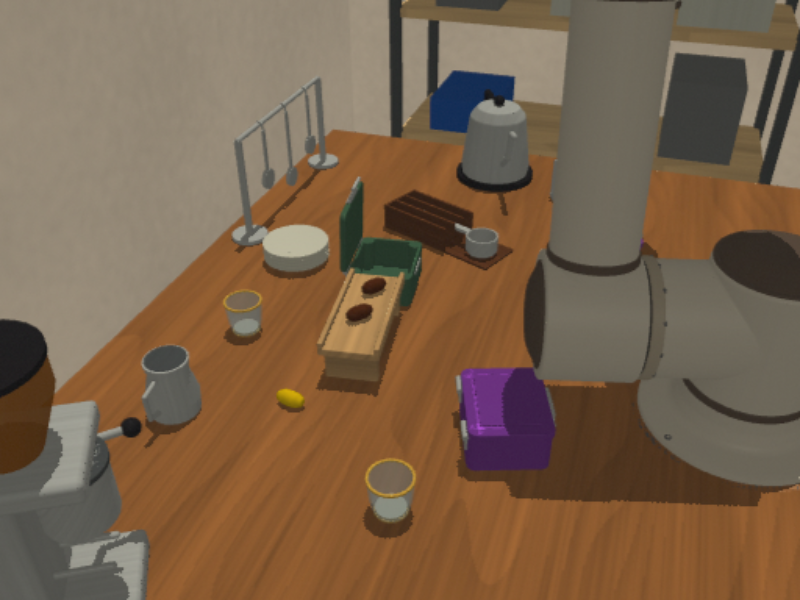

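The scene view shows the green bowl with its lid up at pixel (310,335). The board has two brown dates at (376,340) and (415,354), and the ladle cup is at (293,263) with the holder at (240,290). There are two purple boxes, at (325,190) and (528,297). These are look-alikes and the yellow date at (478,432) is not meant either. The green bowl touching the board and the two brown dates lying on it are the right ones.

```bash
cat > m.py <<'E'
from h import *
import pickle
ims=pickle.load(open('ims.pkl','rb'))
def rect(P):
    r=cv2.minAreaRect(P[:,:2].astype(np.float32)); return np.round(r[0],1),np.round(r[1],1),round(r[2],1)
for n in ims:
    c=ims[n]; w=cloud(c); hsv=cv2.cvtColor(c['frame'],cv2.COLOR_RGB2HSV); H,S,V=[hsv[...,i].astype(int) for i in range(3)]
    x,y,z=w[...,0],w[...,1],w[...,2]
    reg=lambda a,b,cc,d:(x>a)&(x<b)&(y>cc)&(y<d)
    k=reg(480,680,-110,160)&(z>52)&(z<110)&(S>60)&(H<30)
    print(n,'board',rect(w[k&(z<80)]), np.nanpercentile(z[k],[5,50,95]).round(1))
    g=reg(480,720,-260,-60)&(H>45)&(H<95)&(S>60)
    for lo,hi in [(48,62),(90,190)]:
        P=w[g&(z>lo)&(z<hi)]; print(' green',lo,len(P),rect(P), np.round([P.min(0),P.max(0)],1).tolist())
    P=w[g&(z>70)]; A=np.c_[P[:,2],P[:,1],np.ones(len(P))]; print(' lid x=a z+b y+c',np.linalg.lstsq(A,P[:,0],rcond=None)[0].round(3))
    P=w[reg(560,720,-240,-60)&(z>150)&(S<70)]; print(' clip',len(P),np.round([P.min(0),P.max(0)],1).tolist() if len(P) else '')
    d=reg(500,640,-110,150)&(z>66)&(V<110)&(S>60)&(H<20)
    nl,lab,st,ce=cv2.connectedComponentsWithStats(d.astype(np.uint8))
    for i in range(1,nl):
        if st[i,4]>15: P=w[lab==i]; print(' dark',len(P),rect(P),P[:,2].max().round(1))
    l=reg(400,580,-420,-260)&(S<90)&(z>10)&(z<70)
    cup=w[l&(x<490)&(z>30)]; print(' cup rim',len(cup),rect(cup),cup[:,2].max().round(1))
    hd=w[l&(x>490)]; print(' handle',len(hd),rect(hd) if len(hd)>3 else '',np.median(hd[:,2]) if len(hd) else '')
    h=reg(470,680,-450,-240)&(z>42)&(z<60)&(S>90); print(' holder',rect(w[h]),np.median(z[h]))
E
python3 m.py
```

```text
Traceback (most recent call last):
  File "m.py", line 7, in <module>
    c=ims[n]; w=cloud(c); hsv=cv2.cvtColor(c['frame'],cv2.COLOR_RGB2HSV); H,S,V=[hsv[...,i].astype(int) for i in range(3)]
                ~~~~~^^^
  File "h.py", line 7, in cloud
    w=p@np.array(c['rotation']).T+np.array(c['origin']); w[z==0]=np.nan
      ~^~~~~~~~~~~~~~~~~~~~~~~~~~
ValueError: matmul: Input operand 1 has a mismatch in its core dimension 0, with gufunc signature (n?,k),(k,m?)->(n?,m?) (size 4 is different from 3)
```

```bash
sed -i "s/np.array(c\['rotation'\]).T/Rq(c['rotation']).T/" h.py; cat >> h.py <<'E'
from scipy.spatial.transform import Rotation
def Rq(q): q=np.array(q); return Rotation.from_quat(q[[1,2,3,0]]).as_matrix()
E
python3 m.py
```

```text
scene board (array([560.9,   3.5]), array([ 94.5, 217.4]), 8.2) [58.  62.1 79.8]
 green 48 178 (array([ 588.9, -157.5]), array([119.5, 115.8]), 9.4) [[526.5, -224.4, 48.0], [652.6, -93.8, 61.7]]
 green 90 853 (array([ 642.1, -154.6]), array([ 16.9, 131.6]), 8.5) [[625.8, -219.8, 90.0], [656.2, -89.2, 169.3]]
 lid x=a z+b y+c [-7.30000e-02 -1.53000e-01  6.30818e+02]
 clip 192 [[625.7, -184.1, 150.6], [645.6, -130.4, 195.2]]
 dark 90 (array([564.2, -46. ]), array([38.1, 19.5]), 52.2) 85.4
 dark 94 (array([560. ,  29.1]), array([38.9, 20.5]), 52.0) 86.7
 cup rim 107 (array([ 452.9, -317.8]), array([65.4, 59.8]), 9.5) 41.4
 handle 95 (array([ 534.7, -356.6]), array([85.1, 68.2]), 5.9) 36.9734516966945
 holder (array([ 569. , -369.4]), array([ 94.2, 150.6]), 67.1) 47.9313439953479
side board (array([565.7,   6.7]), array([110.1, 222.9]), 8.1) [58.  63.2 81.1]
 green 48 281 (array([ 580.9, -164.9]), array([112.6, 133.9]), 7.2) [[519.1, -234.8, 48.1], [639.9, -91.5, 61.6]]
 green 90 373 (array([ 631.5, -149.3]), array([  8.5, 130.4]), 5.8) [[622.0, -213.9, 91.0], [642.3, -84.7, 170.4]]
 lid x=a z+b y+c [-3.30000e-02 -1.23000e-01  6.18031e+02]
 clip 76 [[622.7, -205.6, 151.4], [642.6, -88.2, 194.9]]
 dark 116 (array([556.3, -42.1]), array([40.7, 18.1]), 60.6) 87.4
 dark 134 (array([552.5,  33.2]), array([42.3, 18.4]), 49.3) 87.6
 cup rim 151 (array([ 448.6, -321.1]), array([59.5, 73.6]), 33.2) 43.2
 handle 26 (array([ 497.3, -342.8]), array([16. , 30.8]), 7.1) 37.023298798795054
 holder (array([ 564.8, -367.7]), array([ 96.3, 155.3]), 66.7) 48.09803345078791
```

```bash
cat >> h.py <<'E'
def go(x,y,z,yaw=None):
    "what remains to a target in tool units (tool down)"
    s=observe(); R=Rq(s['tool_rot']); p=np.array(s['eef_pos'])
    d=R.T@(np.array([x,y,z])-p)/30; cur=np.degrees(np.arctan2(R[1,0],R[0,0]))
    print('t',round(s['clock'],2),'pos',p.round(1),'yaw',cur.round(1),'w',round(s['gripper_width']*85,1),'F',np.round(s['wrist_force'],1),'g',round(s['grasp_force'],1))
    print(' shift',d.round(2),'rz',None if yaw is None else round((cur-yaw)/8,2),'tilt',R[:,2].round(3),'j',s['joint_positions'].round(2))
E
echo ok
```

```text
ok
```

>>> apply_moves([
  [[0.98,-0.36,0.3],[0,0,0],85],
  [[0.98,-0.36,0.3],[0,0,0],85],
  [[0.98,-0.36,0.3],[0,0,0],85],
  [[0.98,-0.36,0.3],[0,0,0],85],
  [[0.98,-0.36,0.3],[0,0,0],85],
  [[0.98,-0.36,0.3],[0,0,0],85],
  [[0.98,-0.36,0.3],[0,0,0],85],
  [[0.98,-0.36,0.3],[0,0,0],85],
  [[0.98,-0.36,0.3],[0,0,0],85],
  [[0.98,-0.36,0.3],[0,0,0],85],
  [[0,0,0],[0,0,0.95],85],
  [[0,0,0],[0,0,0.95],85],
  [[0,0,0],[0,0,0.95],85],
  [[0,0,0],[0,0,0.95],85],
  [[0,0,0],[0,0,0.95],85],
  [[0,0,0],[0,0,0.95],85],
  [[0,0,0],[0,0,0],85],
  [[0,0,0],[0,0,0],85],
], force=60)

```text
clock: 3.35
eef_pos: [449.4, -320.2, 141.3]
tool_rot: [-0.0, 0.98, -0.2, -0.0]
wrist_force: [-1.3, 0.7, -0.2]
gripper_width: 0.998
grasp_force: 0.0
```

```bash
python3 - <<'E'
from h import *
c=capture('wrist'); save(c,'w1.png'); w=cloud(c)
print([(np.round(r['position']).tolist(),round(r['score'],2)) for r in recognise('ladle','wrist')])
hsv=cv2.cvtColor(c['frame'],cv2.COLOR_RGB2HSV); S=hsv[...,1]
x,y,z=w[...,0],w[...,1],w[...,2]
k=(x>400)&(x<500)&(y>-380)&(y<-260)&(z>30)&(z<46)&(S<80)
nl,lab,st,ce=cv2.connectedComponentsWithStats(k.astype(np.uint8))
for i in range(1,nl):
    if st[i,4]>50: P=w[lab==i]; print(len(P),cv2.minEnclosingCircle(P[:,:2].astype(np.float32)),P[:,2].max())
h=(x>485)&(x<660)&(y>-430)&(y<-300)&(z>30)&(z<46)&(S<80)
P=w[h]; v=cv2.fitLine(P[:,:2].astype(np.float32),cv2.DIST_HUBER,0,.01,.01).ravel(); print('handle',len(P),v,np.degrees(np.arctan(v[1]/v[0])))
go(450,-319,8,-23.1)
E
```

```text
[]
1940 ((461.5568542480469, -325.73504638671875), 44.3016242980957) 40.56636868737334
handle 2883 [ 9.1954744e-01 -3.9297897e-01  5.3092902e+02 -3.5479175e+02] -23.139986
t 3.45 pos [ 449.4 -320.2  141.3] yaw -23.1 w 84.8 F [0.6 0.1 0.5] g 0.0
 shift [ 0.   -0.04  4.44] rz -0.01 tilt [-0.  0. -1.] j [-0.76  0.15  1.62  0.    1.37  1.22]
```

View pics/w1.png

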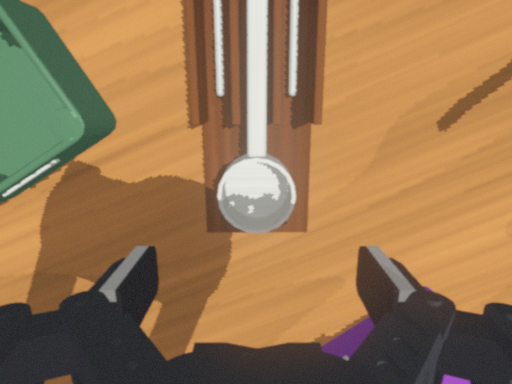

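The wrist view shows the ladle cup at pixel (257,194), centred between the fingers, with its handle running straight up the middle slot. My fit puts the cup at (448.4,-320), directly under the tool.

>>> apply_moves([
  [[0,0,1],[0,0,0],85],
  [[0,0,1],[0,0,0],85],
  [[0,0,1],[0,0,0],85],
  [[0,0,0.9],[0,0,0],85],
  [[0,0,0.5],[0,0,0],85],
  [[0,0,0],[0,0,0],50],
  [[0,0,0],[0,0,0],50],
  [[0,0,0],[0,0,0],50],
  [[0,0,0],[0,0,0],50],
  [[0,0,0],[0,0,0],50],
  [[0,0,0],[0,0,0],50],
], force=60)

```text
clock: 4.82
eef_pos: [449.8, -320.6, 10.3]
tool_rot: [0.0, 0.979, -0.202, 0.001]
wrist_force: [-0.9, 0.6, 7.2]
gripper_width: 0.689
grasp_force: 65.2
```

>>> apply_moves([
  [[0,0,-0.4],[0,0,0],50],
  [[0,0,-0.7],[0,0,0],50],
  [[0,0,-0.7],[0,0,0],50],
  [[0,0,-0.7],[0,0,0],50],
  [[0,0,-0.7],[0,0,0],50],
  [[0,0,-0.7],[0,0,0],50],
  [[0,0,0],[0,0,0],50],
  [[0,0,0],[0,0,0],50],
])

```text
clock: 5.82
eef_pos: [449.2, -320.0, 125.9]
tool_rot: [-0.0, 0.979, -0.202, -0.0]
wrist_force: [-0.4, -0.0, -2.1]
gripper_width: 0.69
grasp_force: 64.5
```

```bash
python3 - <<'E'
from h import *
c=capture('wrist'); w=cloud(c); hsv=cv2.cvtColor(c['frame'],cv2.COLOR_RGB2HSV); S=hsv[...,1]
x,y,z=w[...,0],w[...,1],w[...,2]
d=np.array([.92,-.39]); s=(x-449.8)*d[0]+(y+320.6)*d[1]; t=-(x-449.8)*d[1]*-1*-1+(y+320.6)*d[0]
t=(x-449.8)*.39+(y+320.6)*.92
k=(s>40)&(s<180)&(abs(t)<12)&(z>75)&(S<80)
for a in range(40,180,20):
    m=k&(s>=a)&(s<a+20); print(a,m.sum(),np.nanmedian(z[m]).round(1) if m.any() else '',np.nanmedian(t[m]).round(1) if m.any() else '')
go(440,-130,130,98)
E
```

```text
40 2314 153.7 -0.2
60 2631 153.7 -0.2
80 2653 153.6 -0.3
100 0  
120 0  
140 0  
160 0  
t 5.88 pos [ 449.1 -319.9  125.6] yaw -23.3 w 58.3 F [-0.7 -0.1 -1.1] g 64.5
 shift [-2.78 -5.7  -0.14] rz -15.16 tilt [-0.001  0.001 -1.   ] j [-0.76  0.16  1.64  0.    1.34  1.22]
```

>>> apply_moves([
  [[-0.46,-0.95,0],[0,0,0],50],
  [[-0.46,-0.95,0],[0,0,0],50],
  [[-0.46,-0.95,0],[0,0,0],50],
  [[-0.46,-0.95,0],[0,0,0],50],
  [[-0.46,-0.95,0],[0,0,0],50],
  [[-0.46,-0.95,0],[0,0,0],50],
  [[0,0,0],[0,0,-0.95],50],
  [[0,0,0],[0,0,-0.95],50],
  [[0,0,0],[0,0,-0.95],50],
  [[0,0,0],[0,0,-0.95],50],
  [[0,0,0],[0,0,-0.95],50],
  [[0,0,0],[0,0,-0.95],50],
  [[0,0,0],[0,0,-0.95],50],
  [[0,0,0],[0,0,-0.95],50],
  [[0,0,0],[0,0,-0.95],50],
  [[0,0,0],[0,0,-0.95],50],
  [[0,0,0],[0,0,-0.95],50],
  [[0,0,0],[0,0,-0.95],50],
  [[0,0,0],[0,0,-0.95],50],
  [[0,0,0],[0,0,-0.95],50],
])

```text
clock: 8.38
eef_pos: [440.5, -130.3, 125.5]
tool_rot: [-0.001, 0.747, 0.665, -0.0]
wrist_force: [-0.2, 0.1, -2.3]
gripper_width: 0.688
grasp_force: 64.6
```

>>> apply_moves([
  [[0,0,0],[0,0,-0.95],50],
  [[0,0,0],[0,0,-0.95],50],
  [[0,0,0.8],[0,0,0],50],
  [[0,0,0.8],[0,0,0],50],
  [[0,0,0.8],[0,0,0],50],
  [[0,0,0.7],[0,0,0],50],
  [[0,0,0.4],[0,0,0],50],
  [[0,0,0],[0,0,0],50],
  [[0,0,0],[0,0,0],50],
])

```text
clock: 9.5
eef_pos: [441.2, -130.6, 21.9]
tool_rot: [0.0, 0.654, 0.757, 0.0]
wrist_force: [0.0, -0.4, -1.5]
gripper_width: 0.688
grasp_force: 64.6
```

```bash
python3 - <<'E'
from h import *
go(440,-130,7,98)
E
```

```text
t 9.5 pos [ 441.2 -130.6   21.9] yaw 98.3 w 58.5 F [ 0.  -0.4 -1.5] g 64.6
 shift [ 0.02 -0.04  0.5 ] rz 0.04 tilt [ 0.001 -0.    -1.   ] j [-0.46  0.09  1.96  0.    1.09 -0.6 ]
```

>>> apply_moves([
  [[0,0,0.3],[0,0,0],50],
  [[0,0,0.2],[0,0,0],50],
  [[0,0,0],[0,0,0],50],
  [[0,0,0],[0,0,0],85],
  [[0,0,0],[0,0,0],85],
  [[0,0,0],[0,0,0],85],
  [[0,0,0],[0,0,0],85],
  [[0,0,-0.6],[0,0,0],85],
  [[0,0,-1],[0,0,0],85],
  [[0,0,-1],[0,0,0],85],
  [[0,0,-1],[0,0,0],85],
  [[0.4,0,0],[0,0,0],60],
  [[0,0,0],[0,0,0],60],
  [[0,0,0],[0,0,0],60],
])

```text
clock: 11.25
eef_pos: [438.8, -118.4, 113.5]
tool_rot: [-0.001, 0.654, 0.757, -0.0]
wrist_force: [0.1, 0.1, 0.0]
gripper_width: 0.7
grasp_force: 0.0
```

```bash
cat > lad.py <<'E'
from h import *
import sys
def ladle(cx,cy,yaw,z0=0,L=(40,130)):
    c=capture('wrist'); w=cloud(c); S=cv2.cvtColor(c['frame'],cv2.COLOR_RGB2HSV)[...,1]
    x,y,z=w[...,0],w[...,1],w[...,2]; a=np.radians(yaw); d=np.array([np.cos(a),np.sin(a)])
    s=(x-cx)*d[0]+(y-cy)*d[1]; t=-(x-cx)*d[1]+(y-cy)*d[0]
    k=(s>-45)&(s<175)&(abs(t)<45)&(z>z0+20)&(z<z0+42)&(S<80)
    h=k&(s>L[0])&(abs(t)<25); P=w[h]
    v=cv2.fitLine(P[:,:2].astype(np.float32),cv2.DIST_HUBER,0,.01,.01).ravel()
    print('handle',h.sum(),'yaw mod',np.degrees(np.arctan2(v[1],v[0])).round(1),'pt',v[2:],'t',np.median(t[h]).round(1),'z',np.percentile(P[:,2],[5,50,95]).round(1),'smax',s[h].max().round(1))
    m=k&(s<28); print('cup',m.sum(),'s',np.percentile(s[m],[1,99]).round(1),'t',np.percentile(t[m],[1,99]).round(1)) if m.any() else print('nocup')
    return c
if __name__=='__main__':
    c=ladle(441.2,-130.6,98.3); save(c,'w2.png'); go(441.2-.144*90,-130.6+.99*90,11,98)
E
python3 lad.py
```

```text
handle 3563 yaw mod -81.7 pt [427.79727 -39.85809] t 0.2 z [32.8 34.3 35.4] smax 138.0
cup 1973 s [-31.5  26.9] t [-28.7  28.8]
t 11.3 pos [ 438.8 -118.5  113.6] yaw 98.3 w 59.7 F [-0.4  0.6 -0.3] g 0.0
 shift [2.59 0.03 3.42] rz 0.04 tilt [-0.001  0.001 -1.   ] j [-0.43 -0.03  1.87  0.    1.3  -0.58]
```

View pics/w2.png

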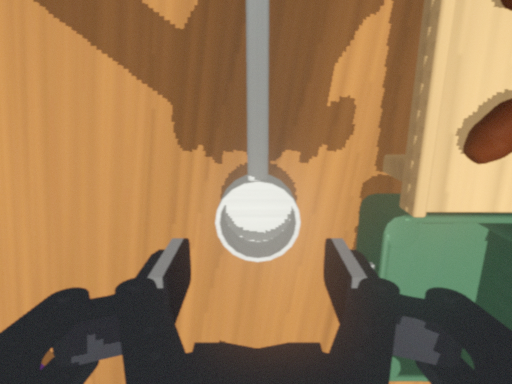

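The ladle is standing free on the table, level and upright. Its cup is at pixel (258,220) and its handle points straight up the image, in line with the tool. Next I grip the handle 90 mm along from the cup.

>>> apply_moves([
  [[0.86,0,0.4],[0,0,0],50],
  [[0.86,0,0.4],[0,0,0],45],
  [[0.86,0,0.4],[0,0,0],45],
  [[0,0,0.8],[0,0,0],45],
  [[0,0,0.8],[0,0,0],45],
  [[0,0,0.6],[0,0,0],45],
  [[0,0,0],[0,0,0],45],
  [[0,0,0],[0,0,0],5],
  [[0,0,0],[0,0,0],5],
  [[0,0,0],[0,0,0],5],
  [[0,0,0],[0,0,0],5],
  [[0,0,0],[0,0,0],5],
], force=100)

```text
clock: 12.8
eef_pos: [428.4, -42.1, 13.3]
tool_rot: [0.001, 0.654, 0.757, 0.0]
wrist_force: [-2.4, 0.3, 6.8]
gripper_width: 0.137
grasp_force: 97.6
```

```bash
python3 -c "
from h import *
go(428,-41.5,11,98)"
```

```text
t 12.8 pos [428.4 -42.1  13.3] yaw 98.3 w 11.7 F [-2.4  0.3  6.8] g 97.6
 shift [ 0.02 -0.01  0.08] rz 0.04 tilt [ 0.001 -0.    -1.   ] j [-0.28  0.04  2.03  0.    1.07 -0.42]
```

>>> apply_moves([
  [[0,0,-0.4],[0,0,0],5],
  [[0,0,-0.8],[0,0,0],5],
  [[0,0,-0.8],[0,0,0],5],
  [[0,0,-0.8],[0,0,0],5],
  [[0,0,-0.8],[0,0,0],5],
  [[0,0,0],[0,0,0],5],
  [[0,0,0],[0,0,0],5],
])

```text
clock: 13.68
eef_pos: [427.6, -41.9, 120.0]
tool_rot: [-0.0, 0.654, 0.757, -0.0]
wrist_force: [0.3, -0.3, -1.4]
gripper_width: 0.136
grasp_force: 97.8
```

```bash
cat > brd.py <<'E'
from h import *
def rect(P):
    r=cv2.minAreaRect(P[:,:2].astype(np.float32)); return np.round(r[0],1),np.round(r[1],1),round(r[2],1)
B=np.array([563,4.]);U=np.array([.990,.143]);V=np.array([-.143,.990])
def board(c):
    w=cloud(c); hsv=cv2.cvtColor(c['frame'],cv2.COLOR_RGB2HSV); H,S,Vv=[hsv[...,i].astype(int) for i in range(3)]
    r=w[...,:2]-B; s=r@U; t=r@V; z=w[...,2]
    on=(abs(s)<60)&(t>-130)&(t<130)&(H<30)&(S>60)
    rail=on&(z>67)&(z<76)&(Vv>120)
    if rail.sum()>30:
        for q,m in [('rail-',rail&(s<-30)),('rail+',rail&(s>30))]:
            if m.sum()>20:
                v=cv2.fitLine(w[m][:,:2].astype(np.float32),cv2.DIST_HUBER,0,.01,.01).ravel()
                print(q,m.sum(),'s',np.percentile(s[m],[3,50,97]).round(1),'t',np.percentile(t[m],[1,99]).round(1),'ang',np.degrees(np.arctan(-v[0]/v[1])).round(1))
    top=on&(abs(s)<34)&(z<66)&(z>55); print('top z',np.median(z[top]).round(1) if top.any() else '')
    d=(Vv<130)&on&(z>66)&(z<95)&(abs(s)<38)&(H<15)
    nl,lab,st,ce=cv2.connectedComponentsWithStats(d.astype(np.uint8))
    for i in range(1,nl):
        if st[i,4]>40: m=lab==i; print('dark',m.sum(),'s',s[m].min().round(),s[m].max().round(),'t',t[m].min().round(),t[m].max().round(),'z',z[m].max().round(1))
if __name__=='__main__':
    from lad import ladle
    c=ladle(441.2,-131,98.3,z0=105,L=(40,130)); board(c); go(*(B+V*180),123,98.2)
E
python3 brd.py
```

```text
handle 10405 yaw mod -81.7 pt [424.40857  -16.555069] t 0.1 z [138.1 141.1 142.5] smax 164.6
nocup
rail- 5012 s [-49.8 -47.1 -42.4] t [-78.6  89.9] ang 8.2
top z 62.5
dark 1699 s -21.0 -2.0 t 9.0 40.0 z 86.8
dark 1718 s -27.0 6.0 t -64.0 -32.0 z 86.2
t 13.72 pos [427.5 -41.8 119.7] yaw 98.3 w 11.3 F [ 0.1  0.3 -1.6] g 97.8
 shift [ 6.86  4.7  -0.11] rz 0.02 tilt [-0.001  0.    -1.   ] j [-0.28 -0.09  1.91  0.    1.32 -0.42]
```

>>> apply_moves([
  [[0.98,0.65,0],[0,0,0],5],
  [[0.98,0.65,0],[0,0,0],5],
  [[0.98,0.65,0],[0,0,0],5],
  [[0.98,0.65,0],[0,0,0],5],
  [[0.98,0.65,0],[0,0,0],5],
  [[0.98,0.65,0],[0,0,0],5],
  [[0.98,0.65,0],[0,0,0],5],
  [[0,0,0],[0,0,0],5],
  [[0,0,0],[0,0,0],5],
])

```text
clock: 14.85
eef_pos: [532.6, 181.1, 119.4]
tool_rot: [-0.0, 0.654, 0.757, -0.001]
wrist_force: [-0.1, -0.0, -1.4]
gripper_width: 0.134
grasp_force: 97.8
```

```bash
python3 - <<'E'
from brd import *
for n in ['scene','side','wrist']:
    c=capture(n); print(n); board(c)
    w=cloud(c); S=cv2.cvtColor(c['frame'],cv2.COLOR_RGB2HSV)[...,1]; r=w[...,:2]-B; s=r@U; t=r@V; z=w[...,2]
    m=(abs(s)<50)&(t>40)&(t<135)&(z>100)&(z<160)&(S<80)
    if m.any(): print('cup/handle s',np.percentile(s[m],[1,99]).round(1),'t',np.percentile(t[m],[1,99]).round(1),'z',np.percentile(z[m],[1,50,99]).round(1))
    save(c,'s_'+n+'.png')
a=cv2.imread('pics/s_side.png')[180:384-64,150:350]; b=cv2.imread('pics/s_scene.png')[150:290,150:350]
cv2.imwrite('pics/s1.png',np.hstack([cv2.resize(a,(400,400*a.shape[0]//200)),cv2.resize(b,(400,400*a.shape[0]//200))]))
go(*(B+V*180-U*4),76.5,98.2)
E
```

```text
scene
rail- 128 s [-48.3 -43.4 -40. ] t [-100.    44.1] ang 8.2
rail+ 197 s [35.5 40.  43.6] t [-97.5 105.4] ang 8.2
top z 61.3
dark 81 s -24.0 10.0 t -65.0 -35.0 z 87.1
dark 86 s -17.0 17.0 t 9.0 42.0 z 86.6
cup/handle s [-31.5  26.4] t [ 60.  132.2] z [106.5 122.4 141.5]
side
rail- 180 s [-51.5 -48.2 -43.9] t [-94.1 108.5] ang 8.1
top z 62.3
dark 82 s -28.0 2.0 t -66.0 -30.0 z 86.9
cup/handle s [-35.2  21.5] t [ 60.1 118.1] z [109.9 118.7 141. ]
wrist
top z 62.4
t 15.0 pos [532.9 180.7 120.2] yaw 98.3 w 11.3 F [-0.3  0.2 -0.7] g 97.8
 shift [0.03 0.02 1.46] rz 0.01 tilt [-0. -0. -1.] j [0.19 0.19 1.62 0.   1.33 0.05]
```

View pics/s1.png

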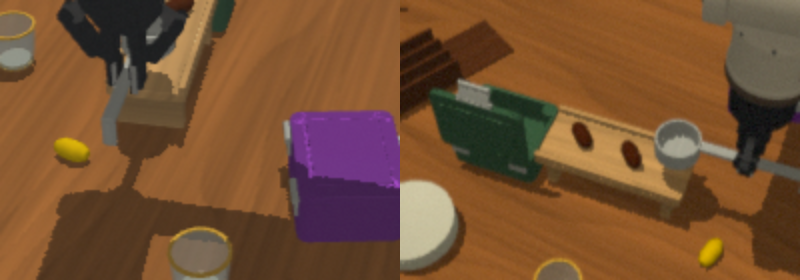

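The left half shows the ladle held above the end of the board. The right half shows the cup at crop (678,143) behind both dates, (582,135) and (631,153), and centred between the rails. I lower it and sweep.

>>> apply_moves([
  [[0,0,0.5],[0,0,0],5],
  [[0,0,0.5],[0,0,0],5],
  [[0,0,0.42],[0,0,0],5],
  [[0,0,0],[0,0,0],5],
  [[0,0,0],[0,0,0],5],
])

```text
clock: 15.62
eef_pos: [533.3, 181.5, 77.9]
tool_rot: [0.0, 0.654, 0.757, 0.0]
wrist_force: [-0.4, 0.9, -0.5]
gripper_width: 0.137
grasp_force: 97.8
```

```bash
python3 - <<'E'
from brd import *
go(*(B-V*35-U*4),77,98.2)
E
```

```text
t 15.62 pos [533.3 181.5  77.9] yaw 98.3 w 11.6 F [-0.4  0.9 -0.5] g 97.8
 shift [-7.16 -0.01  0.03] rz 0.02 tilt [ 0.  0. -1.] j [0.19 0.23 1.67 0.   1.25 0.05]
```

>>> apply_moves([
  [[-0.2,0,0],[0,0,0],5],
  [[-0.3,0,0],[0,0,0],5],
  [[-0.3,0,0],[0,0,0],5],
  [[-0.3,0,0],[0,0,0],5],
  [[-0.3,0,0],[0,0,0],5],
  [[-0.3,0,0],[0,0,0],5],
  [[-0.3,0,0],[0,0,0],5],
  [[-0.3,0,0],[0,0,0],5],
  [[-0.3,0,0],[0,0,0],5],
  [[-0.3,0,0],[0,0,0],5],
  [[-0.3,0,0],[0,0,0],5],
  [[-0.3,0,0],[0,0,0],5],
  [[-0.3,0,0],[0,0,0],5],
  [[-0.3,0,0],[0,0,0],5],
])

```text
clock: 17.38
eef_pos: [551.0, 59.2, 77.7]
tool_rot: [-0.0, 0.654, 0.757, 0.0]
wrist_force: [-0.9, 0.3, -1.1]
gripper_width: 0.134
grasp_force: 97.9
```

```bash
python3 - <<'E'
from brd import *
c=capture('scene'); board(c)
a=c['frame'][170:260,200:320,::-1]; cv2.imwrite('pics/s2.png',cv2.resize(a,(600,450)))
go(*(B-V*35-U*4),77,98.2)
E
```

```text
rail- 70 s [-48.9 -44.1 -40.5] t [-98.5  16.5] ang 8.1
rail+ 156 s [35.1 40.1 43.3] t [-98.5  57.4] ang 8.2
top z 61.3
dark 153 s -37.0 15.0 t -109.0 -68.0 z 88.4
t 17.43 pos [551.2  58.3  77.7] yaw 98.3 w 11.7 F [ 0.2 -1.7 -1.3] g 97.8
 shift [-3.02 -0.01  0.03] rz 0.01 tilt [ 0. -0. -1.] j [-0.03  0.21  1.69 -0.    1.24 -0.18]
```

View pics/s2.png

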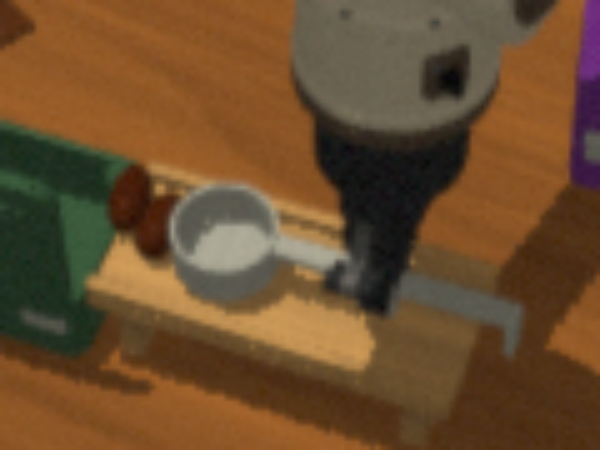

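Both dates are in front of the cup, at (130,197) and (157,225), up against the near rail and at the bowl end of the board. I carry on with the sweep.

>>> apply_moves([
  [[-0.3,0,0],[0,0,0],5],
  [[-0.3,0,0],[0,0,0],5],
  [[-0.3,0,0],[0,0,0],5],
  [[-0.3,0,0],[0,0,0],5],
  [[-0.3,0,0],[0,0,0],5],
  [[-0.3,0,0],[0,0,0],5],
  [[-0.3,0,0],[0,0,0],5],
  [[-0.3,0,0],[0,0,0],5],
  [[-0.3,0,0],[0,0,0],5],
  [[-0.3,0,0],[0,0,0],5],
  [[-0.2,0,0],[0,0,0],5],
  [[0,0,0],[0,0,0],5],
  [[0,0,0],[0,0,0],5],
])

```text
clock: 19.05
eef_pos: [564.8, -35.1, 77.7]
tool_rot: [-0.0, 0.654, 0.757, 0.0]
wrist_force: [0.4, -0.4, -1.2]
gripper_width: 0.13
grasp_force: 97.8
```

```bash
python3 - <<'E'
from brd import *
c=capture('scene'); d=capture('side'); board(c)
a=c['frame'][170:260,160:280,::-1]; b=d['frame'][130:220,190:310,::-1]
cv2.imwrite('pics/s3.png',np.hstack([cv2.resize(a,(400,300)),cv2.resize(b,(400,300))]))
go(*(B-V*35-U*4),77,98.2)
E
```

```text
rail- 49 s [-48.2 -44.2 -40.3] t [-100.4  107.8] ang 8.0
rail+ 65 s [35.4 39.6 43.2] t [-100.   -33.3] ang 6.8
top z 61.3
t 19.15 pos [564.8 -35.   77.7] yaw 98.3 w 11.6 F [-0.7  0.2 -0.9] g 97.8
 shift [ 0.13 -0.01  0.02] rz 0.02 tilt [-0.  0. -1.] j [-0.2   0.23  1.66  0.    1.25 -0.34]
```

View pics/s3.png

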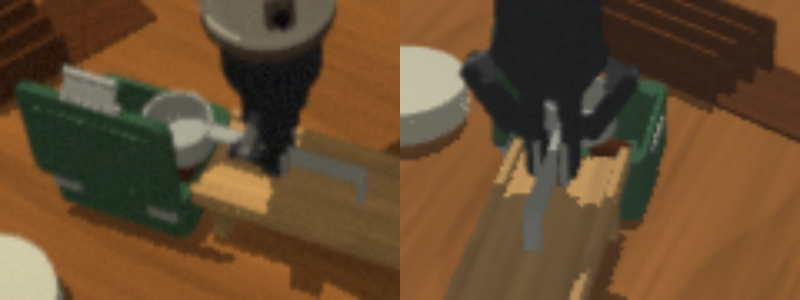

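>>> apply_moves([
  [[0,0,-0.8],[0,0,0],5],
  [[0,0,-1],[0,0,0],5],
  [[0.2,-0.8,0],[0,0,0],5],
  [[0.25,-1,0],[0,0,0],5],
  [[0.25,-1,0],[0,0,0],5],
  [[0.25,-1,0],[0,0,0],5],
  [[0.25,-1,0],[0,0,0],5],
  [[0,-0.2,0],[0,0,0],5],
  [[0,0,0],[0,0,0],5],
  [[0,0,0],[0,0,0],5],
])

```text
clock: 20.4
eef_pos: [411.9, -21.4, 131.8]
tool_rot: [0.0, 0.654, 0.757, 0.0]
wrist_force: [1.1, -0.2, -1.3]
gripper_width: 0.137
grasp_force: 97.9
```

```bash
python3 - <<'E'
from brd import *
for n in ['side','scene']:
    c=capture(n); w=cloud(c); hsv=cv2.cvtColor(c['frame'],cv2.COLOR_RGB2HSV); H,S,Vv=[hsv[...,i].astype(int) for i in range(3)]
    r=w[...,:2]-B; s=r@U; t=r@V; z=w[...,2]
    m=(abs(s)<60)&(t>-250)&(t<120)&(H<15)&(S>90)&(Vv<140)&(z>5)
    nl,lab,st,ce=cv2.connectedComponentsWithStats(m.astype(np.uint8))
    for i in range(1,nl):
        if st[i,4]>12: k=lab==i; print(n,k.sum(),'s',s[k].min().round(),s[k].max().round(),'t',t[k].min().round(),t[k].max().round(),'z',np.percentile(z[k],[5,95]).round())
    if n=='side': a=c['frame'][120:220,180:310,::-1]
    else: b=c['frame'][170:270,150:280,::-1]
cv2.imwrite('pics/s4.png',np.hstack([cv2.resize(a,(390,300)),cv2.resize(b,(390,300))]))
go(412,-21,14,98.2)
E
```

```text
side 49 s -37.0 -6.0 t -181.0 -161.0 z [20. 30.]
scene 41 s -24.0 6.0 t -140.0 -125.0 z [21. 27.]
t 20.5 pos [411.7 -21.4 131.6] yaw 98.3 w 12.1 F [ 0.  -0.1 -0.8] g 97.9
 shift [0.01 0.01 3.92] rz 0.02 tilt [-0.  0. -1.] j [-0.24 -0.14  1.93  0.    1.35 -0.38]
```

View pics/s4.png

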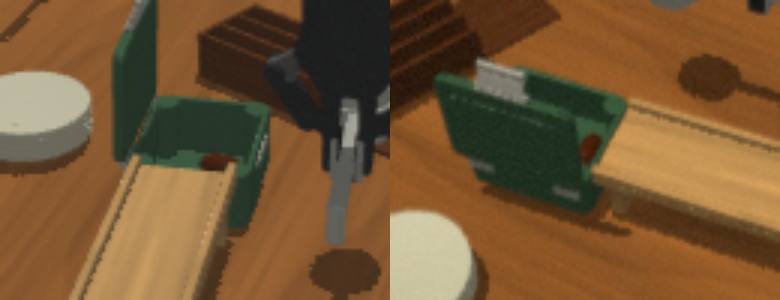

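Both dates are in the bowl. They show at side (218,162) and scene (588,148), at z 20–30, and the board is empty. Next I lay the ladle down.

>>> apply_moves([
  [[0,0,0.9],[0,0,0],5],
  [[0,0,0.9],[0,0,0],5],
  [[0,0,0.9],[0,0,0],5],
  [[0,0,0.7],[0,0,0],5],
  [[0,0,0.35],[0,0,0],5],
  [[0,0,0.17],[0,0,0],5],
  [[0,0,0],[0,0,0],5],
  [[0,0,0],[0,0,0],5],
  [[0,0,0],[0,0,0],50],
  [[0,0,0],[0,0,0],50],
  [[0,0,0],[0,0,0],50],
  [[0,0,0],[0,0,0],50],
  [[0,0,-0.6],[0,0,0],50],
  [[0,0,-1],[0,0,0],50],
  [[0,0,-1],[0,0,0],50],
  [[0,0,-1],[0,0,0],50],
  [[0,0,0],[0,0,0],50],
  [[0,0,0],[0,0,0],50],
])

```text
clock: 22.75
eef_pos: [411.0, -21.3, 121.6]
tool_rot: [-0.0, 0.654, 0.757, -0.0]
wrist_force: [-0.2, -0.3, 0.0]
gripper_width: 0.588
grasp_force: 0.0
```

```bash
python3 - <<'E'
from brd import *
from lad import ladle
ladle(425,-110.5,98.3)
for n in ['scene','side']:
    c=capture(n); w=cloud(c); hsv=cv2.cvtColor(c['frame'],cv2.COLOR_RGB2HSV); H,S=hsv[...,0],hsv[...,1]
    r=w[...,:2]-B; s=r@U; t=r@V; z=w[...,2]
    g=(abs(s)<90)&(t>-260)&(t<-80)&(H>45)&(H<95)&(S>60)&(z>75); print(n,'lid t',np.percentile(t[g],[1,99]).round(1))
    for a in (80,110,140,155): m=g&(abs(z-a)<8); print('  z',a,'s',np.percentile(s[m],[10,50,90]).round(1))
    k=(abs(s)<90)&(t>-260)&(t<-80)&(z>172)&(z<205)&(S<80); print('  clip',k.sum(),np.percentile(s[k],[5,95]).round(1),np.percentile(t[k],[5,95]).round(1),np.percentile(z[k],[5,95]).round(1))
    q=(abs(z-35)<12)&(abs(w[...,0]-425)<40)&(abs(w[...,1]+110)<40)&(S<80); print('  cup',q.sum(),np.median(w[q],0).round(0) if q.any() else '')
go(*(B+U*-30-V*60),230,98.2); go(*(B+U*110-V*135),230,98.2)
E
```

```text
handle 3383 yaw mod -82.0 pt [409.5337     -5.0341372] t 0.4 z [32.9 34.3 35.4] smax 164.6
cup 2026 s [-30.5  27.3] t [-28.2  28.7]
scene lid t [-231.5 -103.6]
  z 80 s [59.7 61.7 62.8]
  z 110 s [58.6 60.5 61.8]
  z 140 s [57.2 59.2 60.6]
  z 155 s [55.6 57.1 59.1]
  clip 141 [43.3 53.4] [-190.6 -149.7] [172.5 193.6]
  cup 127 [ 426. -106.   32.]
side lid t [-225.8  -99.6]
  z 80 s [47.3 47.9 49.9]
  z 110 s [45.9 46.8 48.2]
  z 140 s [44.6 45.5 48.9]
  z 155 s [44.4 45.  48.9]
  clip 36 [38.  47.7] [-189.3 -144.7] [173.  194.6]
  cup 201 [ 421. -107.   32.]
t 22.9 pos [410.8 -21.3 121.3] yaw 98.3 w 49.6 F [-0.7 -1.2  0.2] g 0.0
 shift [-1.9   4.13 -3.63] rz 0.02 tilt [-0.001  0.    -1.   ] j [-0.24 -0.13  1.95  0.    1.33 -0.39]
t 22.9 pos [410.8 -21.3 121.3] yaw 98.3 w 49.6 F [-0.7 -1.2  0.2] g 0.0
 shift [-4.41  8.79 -3.64] rz 0.02 tilt [-0.001  0.    -1.   ] j [-0.24 -0.13  1.95  0.    1.33 -0.39]
```

>>> apply_moves([
  [[0,0,-0.91],[0,0,0],0],
  [[0,0,-0.91],[0,0,0],0],
  [[0,0,-0.91],[0,0,0],0],
  [[0,0,-0.91],[0,0,0],0],
  [[-0.49,0.98,0],[0,0,0],0],
  [[-0.49,0.98,0],[0,0,0],0],
  [[-0.49,0.98,0],[0,0,0],0],
  [[-0.49,0.98,0],[0,0,0],0],
  [[-0.49,0.98,0],[0,0,0],0],
  [[-0.49,0.98,0],[0,0,0],0],
  [[-0.49,0.98,0],[0,0,0],0],
  [[-0.49,0.98,0],[0,0,0],0],
  [[-0.49,0.98,0],[0,0,0],0],
  [[0,0,0],[0,0,0],0],
  [[0,0,1],[0,0,0],0],
  [[0,0,1],[0,0,0],0],
  [[0,0,1],[0,0,0],0],
  [[0,0,0],[0,0,0],0],
  [[0,0,0],[0,0,0],0],
], force=40)

```text
clock: 25.28
eef_pos: [692.4, -113.9, 142.7]
tool_rot: [0.0, 0.654, 0.757, 0.0]
wrist_force: [0.6, 0.1, 0.3]
gripper_width: -0.002
grasp_force: 0.0
```

```bash
cat >> brd.py <<'E'
def st():
    o=observe(); p=np.array(o['eef_pos']); r=p[:2]-B; print('s',(r@U).round(1),'t',(r@V).round(1),'z',p[2].round(1),'F',np.round(o['wrist_force'],1),'clk',o['clock'])
E
python3 - <<'E'
from brd import *
st(); go(*(B+U*76-V*133),140,98.2)
E
```

```text
s 111.2 t -135.2 z 142.7 F [0.6 0.1 0.3] clk 25.275
t 25.27 pos [ 692.4 -113.9  142.7] yaw 98.3 w -0.1 F [0.6 0.1 0.3] g 0.0
 shift [ 0.07 -1.17  0.09] rz 0.02 tilt [ 0.001 -0.    -1.   ] j [-0.27  0.45  1.23  0.    1.46 -0.42]
```

>>> apply_moves([
  [[0,-0.6,0.05],[0,0,0],0],
  [[0,-0.57,0.04],[0,0,0],0],
  [[0,-0.25,0],[0,0,0],0],
  [[0,-0.25,0],[0,0,0],0],
  [[0,-0.24,0.01],[0,0,0],0],
  [[0,-0.24,0.05],[0,0,0],0],
  [[0,-0.24,0.07],[0,0,0],0],
  [[0,-0.24,0.08],[0,0,0],0],
  [[0,-0.21,0.12],[0,0,0],0],
  [[0,-0.21,0.13],[0,0,0],0],
  [[0,-0.22,0.13],[0,0,0],0],
])

```text
clock: 26.65
eef_pos: [594.7, -128.2, 120.5]
tool_rot: [-0.0, 0.654, 0.757, 0.0]
wrist_force: [1.3, 0.1, 0.5]
gripper_width: 0.002
grasp_force: 0.7
```

```bash
cat > lid.py <<'E'
from brd import *
st()
for n in ['scene','side']:
    c=capture(n); w=cloud(c); hsv=cv2.cvtColor(c['frame'],cv2.COLOR_RGB2HSV); H,S=hsv[...,0],hsv[...,1]
    r=w[...,:2]-B; s=r@U; t=r@V; z=w[...,2]
    g=(abs(s)<100)&(t>-240)&(t<-100)&(H>45)&(H<95)&(S>60)&(z>62)
    if g.sum()>20:
        v=cv2.fitLine(np.c_[s[g],z[g]].astype(np.float32),cv2.DIST_HUBER,0,.01,.01).ravel(); print(n,g.sum(),'lid angle',np.degrees(np.arctan2(v[1],-v[0])).round(1)%180,'pt',v[2:].round(1),'zmax',np.percentile(z[g],99).round(1))
    k=(abs(s)<110)&(t>-200)&(t<-135)&(z>35)&(z<205)&(S<70)&(s<45)
    if k.sum()>5: print('  grey',k.sum(),'s',np.percentile(s[k],[5,50,95]).round(1),'t',np.percentile(t[k],[5,95]).round(1),'z',np.percentile(z[k],[5,50,95]).round(1))
E
python3 lid.py
```

```text
s 12.5 t -135.4 z 120.5 F [1.3 0.1 0.5] clk 26.65
scene 1434 lid angle 48.699997 pt [26.8 98.7] zmax 226.8
  grey 25 s [ 2.2 27.8 33. ] t [-189.2 -135.5] z [127.2 172.8 183.8]
side 352 lid angle 46.800003 pt [ 13.1 110. ] zmax 145.8
  grey 176 s [-62.2 -27.6  40.9] t [-187.8 -137.6] z [ 45.8 149.  185.2]
```

>>> apply_moves([
  [[0,-0.25,0.24],[0,0,0],0],
  [[0,-0.25,0.24],[0,0,0],0],
  [[0,-0.18,0.32],[0,0,0],0],
  [[0,-0.18,0.33],[0,0,0],0],
  [[0,-0.07,0.24],[0,0,0],0],
  [[0,-0.06,0.24],[0,0,0],0],
  [[0,-0.05,0.2],[0,0,0],0],
  [[0,0,0.08],[0,0,0],0],
  [[0,0,0.06],[0,0,0],0],
  [[0,0,0],[0,0,0],0],
])

```text
clock: 28.0
eef_pos: [564.3, -132.6, 64.7]
tool_rot: [0.0, 0.654, 0.757, 0.0]
wrist_force: [-18.3, 4.8, 35.0]
gripper_width: -0.001
grasp_force: 17.6
```

```bash
python3 lid.py
```

```text
s -18.3 t -135.5 z 64.7 F [-18.3   4.8  35. ] clk 28.0
scene 1134 lid angle 0.0 pt [ 7.  65.4] zmax 206.2
  grey 85 s [-27.8  21.   42.4] t [-148.1 -135.3] z [ 68.7 160.3 199. ]
side 696 lid angle 179.7 pt [-9.8 66.2] zmax 70.6
  grey 211 s [-85.6 -64.8  14. ] t [-186.9 -136. ] z [ 49.5  63.8 167.5]
```

>>> apply_moves([
  [[0,0,-0.5],[0,0,0],0],
  [[0,0,-0.8],[0,0,0],0],
  [[-0.36,-0.83,0],[0,0,0],0],
  [[-0.36,-0.83,0],[0,0,0],0],
  [[-0.36,-0.83,0],[0,0,0],0],
  [[0,0,0],[0,0,0],0],
  [[0,0,0],[0,0,0],0],
])

```text
clock: 28.98
eef_pos: [495.6, -175.5, 101.7]
tool_rot: [0.0, 0.654, 0.757, 0.0]
wrist_force: [-0.2, -0.0, 1.1]
gripper_width: -0.001
grasp_force: 0.0
```

```bash
python3 lid.py; python3 -c "
from brd import *
go(*(B-U*91-V*168),32,98.2)"
```

```text
s -92.4 t -168.1 z 101.7 F [-0.2 -0.   1.1] clk 28.975
scene 1407 lid angle 0.30000305 pt [-0.1 65.6] zmax 255.0
  grey 301 s [-98.3 -74.6 -33.7] t [-181.6 -150.4] z [ 53.1 165.3 200.6]
side 1016 lid angle 179.9 pt [-9.4 66.6] zmax 70.3
  grey 725 s [-106.3  -82.7  -45.7] t [-175.9 -147.2] z [ 53.6 160.2 201.3]
t 29.07 pos [ 495.6 -175.2  101.4] yaw 98.4 w -0.0 F [-1.4  0.6 -0.6] g 0.0
 shift [-0.01  0.04  2.31] rz 0.02 tilt [ 0.  0. -1.] j [-0.49  0.13  1.73  0.    1.28 -0.63]
```

>>> apply_moves([
  [[0,0,0.6],[0,0,0],0],
  [[0,0,0.5],[0,0,0],0],
  [[0,0,0.2],[0,0,0],0],
  [[0,0,0.2],[0,0,0],0],
  [[0,0.02,0.2],[0,0,0],0],
  [[0,0.02,0.2],[0,0,0],0],
  [[0,0,0.2],[0,0,0],0],
  [[0,0,0.2],[0,0,0],0],
  [[0,0,0],[0,0,0],0],
  [[0,0.1,0],[0,0,0],0],
  [[0,0.1,0],[0,0,0],0],
  [[0,0.06,0],[0,0,0],0],
  [[0,0,0],[0,0,0],0],
])

```text
clock: 30.7
eef_pos: [504.2, -174.2, 32.5]
tool_rot: [0.0, 0.654, 0.757, 0.0]
wrist_force: [-0.5, 0.6, 0.3]
gripper_width: -0.0
grasp_force: 0.0
```

```bash
python3 -c "
from brd import *
st()"
```

```text
s -83.7 t -168.0 z 32.5 F [-0.5  0.6  0.3] clk 30.7
```

>>> apply_moves([
  [[0,0.06,0],[0,0,0],0],
  [[0,0.06,0],[0,0,0],0],
  [[0,0,0],[0,0,0],0],
])

```text
clock: 31.08
eef_pos: [506.5, -173.8, 32.2]
tool_rot: [-0.001, 0.654, 0.757, -0.001]
wrist_force: [-12.4, -2.4, 5.3]
gripper_width: -0.003
grasp_force: 6.4
```

>>> apply_moves([
  [[0,0.06,0],[0,0,0],0],
  [[0,0.06,0],[0,0,0],0],
  [[0,0,0],[0,0,0],0],
])

```text
clock: 31.45
eef_pos: [507.0, -173.7, 31.9]
tool_rot: [-0.004, 0.654, 0.757, -0.003]
wrist_force: [-43.5, -7.8, 21.1]
gripper_width: -0.001
grasp_force: 22.5
```

```bash
python3 - <<'E'
from brd import *
st(); c=capture('side'); cv2.imwrite('pics/c1.png',cv2.resize(c['frame'][120:220,200:330,::-1],(780,600)))
w=cloud(c); S=cv2.cvtColor(c['frame'],cv2.COLOR_RGB2HSV)[...,1]; r=w[...,:2]-B; s=r@U; t=r@V; z=w[...,2]
k=(s>-110)&(s<-50)&(t>-195)&(t<-140)&(z<64)&(z>20)&(S<70); print(k.sum(),np.percentile(s[k],[2,50,98]).round(1),np.percentile(z[k],[2,50,98]).round(1)) if k.any() else 0
E
```

```text
s -80.8 t -167.9 z 31.9 F [-43.5  -7.8  21.1] clk 31.45
135 [-95.2 -75.1 -60.6] [24.  49.3 63.3]
```

>>> apply_moves([
  [[0,-0.3,0],[0,0,0],0],
  [[0,-0.7,0],[0,0,0],0],
  [[0,0,-0.8],[0,0,0],0],
  [[0,0,-1],[0,0,0],0],
  [[0,0,-1],[0,0,0],0],
  [[0,0,-1],[0,0,0],0],
  [[0,-1,-0.8],[0,0,0],0],
  [[-0.5,-1,0],[0,0,0],0],
  [[-1,-0.5,0],[0,0,0],0],
  [[-1,0,0],[0,0,0],0],
  [[-1,0,0],[0,0,0],0],
  [[0,0,0],[0,0,0],0],
  [[0,0,0],[0,0,0],0],
])

```text
clock: 33.12
eef_pos: [422.4, -291.9, 170.3]
tool_rot: [-0.0, 0.654, 0.757, 0.0]
wrist_force: [0.3, -0.3, -0.0]
gripper_width: -0.0
grasp_force: 0.0
```

```bash
python3 lid.py; python3 - <<'E'
from brd import *
c=capture('side'); d=capture('scene'); 
cv2.imwrite('pics/c2.png',np.hstack([cv2.resize(c['frame'][110:250,160:340,::-1],(400,311)),cv2.resize(d['frame'][150:290,140:320,::-1],(400,311))]))
for n in ['scene','side']: 
    for t in ['cup_a','saucers','jug','ladle']: print(n,t,[np.round(r['position']).tolist() for r in recognise(t,n)][:2])
E
```

```text
s -181.5 t -272.9 z 170.3 F [ 0.3 -0.3 -0. ] clk 33.125
scene 1364 lid angle 0.19999695 pt [ 0.1 65.3] zmax 69.4
  grey 21 s [-63.3 -61.3 -58. ] t [-189.5 -146.3] z [61.  62.8 65.6]
side 1014 lid angle 179.7 pt [-9.9 66.5] zmax 70.2
  grey 75 s [-71.  -67.6 -61.8] t [-186.7 -144.2] z [37.6 56.8 66. ]
scene cup_a [[397.0, 317.0, 38.0], [747.0, 27.0, 32.0]]
scene saucers [[774.0, -187.0, 33.0]]
scene jug [[771.0, 234.0, 87.0], [560.0, 13.0, 60.0]]
scene ladle [[415.0, -92.0, 28.0]]
side cup_a [[407.0, 309.0, 40.0], [755.0, 43.0, 38.0]]
side saucers [[764.0, -184.0, 35.0], [519.0, -164.0, 56.0]]
side jug [[746.0, 252.0, 63.0]]
side ladle [[414.0, -85.0, 30.0]]
```

View pics/c2.png

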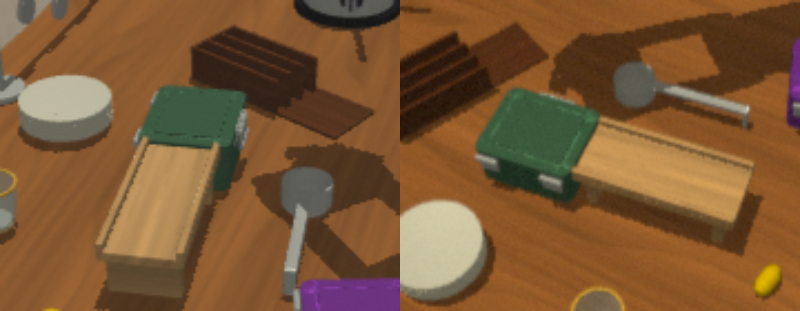

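The lid is flat on the rim. The clip hangs down the bowl's front wall at side (240,130), the ladle lies upright on the table, and the other objects have not moved. I'm handing it in.

```bash
python3 -c "
from h import *
print(hand_in())"
```

```text
the job is handed in; nothing more can be done
None
```

I handed the job in at about 33 s on the clock: both dates are in the green bowl with its lid shut and the clip down, the ladle is upright on the table, and the last camera check showed the cups, saucers and jug unmoved.

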